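Hold the angle gauge flush on a tilted heater element

ROBOT

A 6-joint arm with a two-finger parallel gripper is mounted at the origin on the work surface. World frame = base frame: x ahead of the robot, y to its left, z up, the work surface at z = 0. Lengths are in m, angles in rad, forces in N, time in s.
With the tool pointing down it reaches from about 0.3 to 0.875 m from the base axis. Payload 6.4 kg.
Tool frame: the origin (TCP) lies on the centre line of the jaws, within the pads' length; the fingertips stand 25 mm ahead of it and the grasp point (between the pads) lies 6 mm ahead of it (ctrl.tip_reach is the distance from the TCP to the fingertips, in m); z points along the fingers, y is the line along which they close (so a half turn about z gives the same grasp; the last joint's range is limited). The gripper opens to 85 mm and grips with 20 to 120 N. Pads are 22 mm wide; open, the fingers measure 114 mm over their backs; the gripper's body (76 mm by 85 mm) begins 54 mm behind the grasp point. The pads swing forward as they close: fully open they stand 13 mm farther back than shut.
Start: joints at [1.078, 0.181, 1.607, -0, 1.354, -0.206], TCP at [0.163, 0.552, 0.256] pointing down, gripper open.
Joint ranges: [-2.99, 2.99], [-0.89, 2.07], [0.3, 2.58], [-1.14, 4.28], [0, 2.63], [-3.12, 3.12]. Speed limits (rad/s): [2.57, 2.57, 3.01, 3.14, 3.14, 3.14].

INTERFACE

Orientations are given as a unit quaternion [w, x, y, z].
In Python, from bench import ctrl gives the robot as it stands.
- The arm moves only by the tool servo_tool, never from a script. Its argument "motion" is a list that holds one entry, the list of rows, each a list of 5 numbers: the shift along the tool's x, y, z in cm, then the turn about the tool's z in degrees, then the closure, from -1 (fully open) to 1 (shut). In form: [[[dx, dy, dz, twist, claw], ...]]. A call has 1 to 5 rows; each row is the pose to reach, as a shift and turn from the pose commanded when the call began, along the tool's axes at that moment; what a row does not reach only later rows make up. A row lasts 1/10 s, in which the tool goes at most 50 mm and 8.59 degrees, less where a joint would pass 70% of its speed; a pose out of reach is approached as far as the arm can. A call with a gripper value outside its range is refused whole. The fingers move at their own pace and stop on an object; the grip force is fixed at half the most. Time passes only in rows, so rows that repeat a pose let the fingers close. It gives the time, the measured TCP pose, the force, the opening and the grip force at its end, in the units of the state.
- ctrl.get_obs(): the state, without advancing time (a new reading comes with each control period).
- ctrl.camera(name): name is "scene" or "top" or "wrist"; returns a dict with "pixels" (384x512x3 uint8, red, green, blue), "depth" (384x512 float32, m along the optical axis (not along the pixel's ray), 0 where there is no reading), "fx", "fy", "cx", "cy" (pixels), "R" (3x3) and "t" (3): a world point X has camera coordinates R X + t; the wrist camera has in their place "hand_eye" (4x4, takes a point from camera to tool coordinates, whose origin is the TCP and whose axes are the flange's). Camera axes: x right, y down, z forward; pixel columns grow to the right and rows downward; lengths in m; the calibration is good to about 2 mm. A picture is of the moment at which its call begins: read the wrist's pose just before it.
- ctrl.hand_in(): hands the job in; it is judged then, once.
The state is a dict: "time_s": time; "q": joint angles; "dq": joint speeds; "joint_efforts": joint torques, N m; "eef_pos": TCP position; "eef_rot": TCP orientation; "wrist_force": force on the tool from outside, world axes, zero at the start; "torque": the same for the moment, N m; "opening": opening from 0.0 (shut) to 1.0 (fully open); "grasp_force": force on a finger pad.
Only numpy, scipy, OpenCV 4.12 (cv2) and the standard library are available. Lean on these libraries where they do the work, as an engineer would, in place of code of your own. Each camera call takes 0.05 s, during which the arm holds its last target. There are 200 camera calls.

TASK

One of the preheater's two black ceramic elements sits tilted on its post and I want to read its tilt. Clear the two bits of debris off its face into the grey scrap bin, then take the digital angle gauge and hold its base flush on the middle of that sloping face, square to it so the gauge measures straight up and down the slope, pressed on gently but firmly without turning the element on its swivel. Finish while still holding it pressed there, steady, and leave the controller, the relay and the heat sink where they are.

Things in the scene. Friction and masses are not known exactly. Their poses are not given: they have to be found in the camera images.
- chassis: Light grey steel preheater chassis, 130 x 310 x 38 mm high, fixed on a blue silicone mat (top at z = 0.003, under the whole work area). Origin: centre of its underside; x to its back (away from the robot), y along its length to the left. Its two black elements are centred 75 mm either side of its middle: the -y one is tilted, the +y one is fixed level, its face 100 mm above the origin.
- heater: The tilted element: aluminium pan 126 x 126 mm on a stub post, with the black ceramic plate sprung over it; origin on its horizontal swivel axis, 32 mm under the centre of the face, axes as heater_face. The swivel clamp is stiff (slips at 4 N m). The plate sits on springs: it gives from about 5 N, 1 mm more per 2.5 N, for 8 mm. It may crack if the gauge presses on it with over 40 N.
- heater_face (a point): Centre of the tilted element's upper face, a black ceramic plate 122 x 122 x 16 mm; the tops of its shallow moulded ridges make one flat face. z: outward normal; x: in the face, straight up the slope; y: horizontal, along the chassis. The face slopes down towards the chassis front, 9 to 23 degrees from level.
- pan_edge (a point): Middle of the rear (upper) edge of the tilted element's pan, 63 mm from the swivel axis: it moves only if the element is turned on its swivel.
- ceramic_chip: Debris: broken bit of a white ceramic terminal block, 28 x 18 mm, 18 mm high (its +x half only 10 mm high), about 20 g, lying on the tilted face; origin at the centre of its underside, x along its 28 mm length, z its top. Grip across the 18 mm (along its y).
- fin_offcut: Debris: sawn-off bit of aluminium heat sink, 26 x 20 mm, 18 mm high, four fins running along its x, about 20 g, lying on the tilted face; origin at the centre of its underside. Grip across the 20 mm (along its y).
- bin: Grey plastic scrap bin, open-topped, 140 x 140 x 70 mm, walls 4 mm, loose (0.6 kg), standing on the mat; origin at the centre of its underside, z up.
- gauge: Digital angle gauge, dark box with aluminium edges, 52 (x) x 33 (y) x 52 mm high, 0.10 to 0.20 kg, standing on the mat on its measuring base. Origin: centre of the base; z up; display on its -y side. It measures tilt along its x, so x (either way round) belongs along the slope, base down. Grip across 52 or 33 mm. Press it on the face with about 6 to 20 N, well beyond its own weight.
- controller: Bystander: black temperature controller with red and green digits, 100 x 48 x 48 mm, origin at the centre of its underside. Leave alone.
- relay: Bystander: cream and black solid-state relay, 58 x 45 x 26 mm, origin at the centre of its underside. Leave alone.
- heatsink: Bystander: finned aluminium heat sink, 70 x 90 x 30 mm, origin at the centre of its underside. Leave alone.

How it is judged:
By the outcome, as a careful person would: the job done as asked, in the order asked, and still so for the second after the job is handed in, while the arm keeps its last pose, push and grip.
It also fails if it takes over 59 s, if anything falls off the work surface, if the arm or the gripper's body presses on something with over 40 N, if the wrist force passes 120 N, or if a joint passes its speed limit or range.

## Working session

There is one attempt and no reset: what is moved stays moved. The work goes in short steps, Python scripts to look and compute and a tool call to move; the robot and the scene stay as the last step left them, time stands still between calls to the robot, and variables do not carry over. Pictures are saved under pics/ and viewed, at most 10 in all, crops included, and the job is handed in when it is done.

Besides the shell and the picture viewer there is one more tool, called after ">>>" in YAML: its name, and indented under it one key for each argument. servo_tool: Moves the arm, as the interface text tells. Its arguments: {"type":"object","properties":{"motion":{"type":"array"}},"required":["motion"]}

```bash
mkdir -p pics; ls
python3 - <<'E'
from bench import ctrl
import numpy as np,cv2,pickle
o=ctrl.get_obs();print(o)
print(ctrl.tip_reach)
D={}
for n in("top","scene"):
    c=ctrl.camera(n);D[n]=c;cv2.imwrite(f'pics/{n}0.png',cv2.resize(c['pixels'][:,:,::-1],(768,576)))
    print(n,c['R'],c['t'],c['fx'],c['cx'],c['cy'])
c=ctrl.camera("wrist");D['wrist']=c;print(c['hand_eye'])
pickle.dump(D,open('d0.pkl','wb'))
E
```

```text
pics
{'time_s': 0.0, 'q': array([ 1.07774028e+00,  1.81531394e-01,  1.60797462e+00, -1.57659090e-05,
        1.35381866e+00, -2.06282831e-01]), 'dq': array([-0.00026951, -0.00024856, -0.0002266 ,  0.00024939, -0.00055817,
       -0.00136295]), 'joint_efforts': array([-2.09572725e-03, -4.44862962e+01, -3.51339233e+01, -5.57696094e-04,
        9.28847061e-03,  4.38511393e-05]), 'eef_pos': array([0.16238044, 0.55107492, 0.25540568]), 'eef_rot': array([-2.89452164e-04,  1.42894044e-01,  9.89737613e-01, -8.16238457e-04]), 'wrist_force': array([-0.09543995, -0.62901336, -0.00438418]), 'torque': array([ 0.03007853, -0.00646266,  0.0077443 ]), 'grasp_force': 0.0, 'opening': 1.0014179096550306}
0.025
top [[-0.06794321 -0.99767744 -0.00484169]
 [-0.9744054   0.0673991  -0.21445623]
 [ 0.21428447 -0.00985307 -0.9767216 ]] [-0.00665391  0.5950857   0.77397137] 360.763544665004 257.11967142519336 186.91930868903054
scene [[-0.29921626  0.95402184  0.0176622 ]
 [ 0.70452416  0.23337252 -0.67021115]
 [-0.64351795 -0.18809462 -0.74196029]] [ 0.21052346 -0.32103667  1.30179999] 380.13613919912655 257.9188374192789 191.01896396387295
[[ 7.01997483e-04 -9.47105380e-01 -3.20921963e-01  8.24489879e-02]
 [ 9.99999578e-01  8.55075773e-04 -3.36062005e-04  3.28859084e-04]
 [ 5.92698729e-04 -3.20921592e-01  9.47105581e-01 -1.17358732e-01]
 [ 0.00000000e+00  0.00000000e+00  0.00000000e+00  1.00000000e+00]]
```

View pics/top0.png

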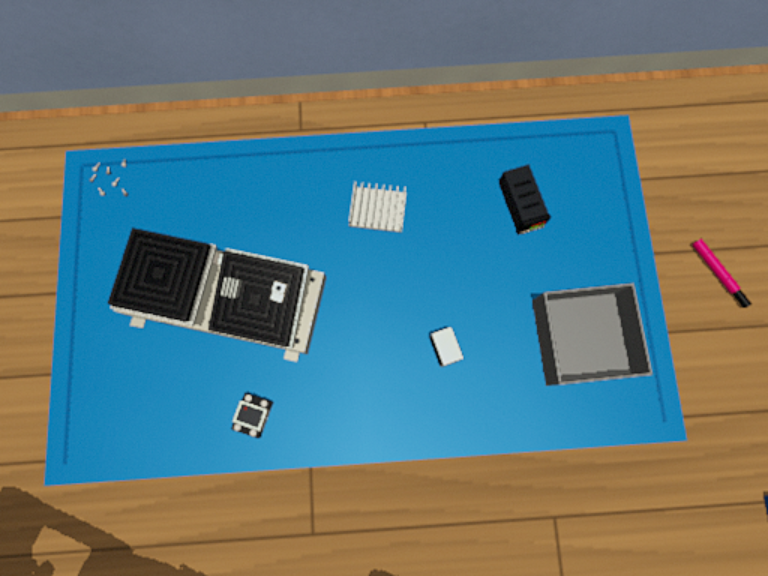

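View pics/scene0.png

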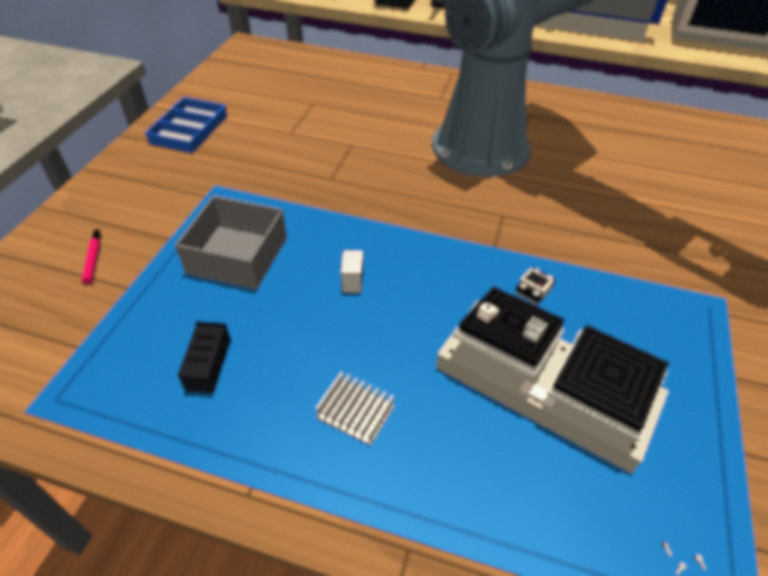

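The top view shows the tilted element at about (258,298), with the fin offcut at (230,288) and the chip at (278,291) on it. The bin is at (592,335), the relay at (252,414), the heat sink at (378,207) and the controller at (525,198). A tall, silver-topped box at (446,345) should be the gauge; the scene view shows it standing at (352,270). Next I'll measure all of these.

```bash
cat > h.py <<'E'
import numpy as np,cv2
from scipy.spatial.transform import Rotation as Rn
from bench import ctrl
def obs():
    o=ctrl.get_obs(); q=o['eef_rot']; return o,Rn.from_quat([q[1],q[2],q[3],q[0]]).as_matrix()
def world(c,pose=None):
    v,u=np.mgrid[:384,:512]; d=c['depth']
    P=np.stack([(u-c['cx'])*d/c['fx'],(v-c['cy'])*d/c['fy'],d],-1)
    if pose is None: return (P-c['t'])@c['R']
    p,R=pose; H=c['hand_eye']; return (P@H[:3,:3].T+H[:3,3])@R.T+p
def plane(P,it=300,th=.002):
    r=np.random.default_rng(0);best=None
    for _ in range(it):
        a,b,c=P[r.choice(len(P),3,False)];n=np.cross(b-a,c-a);l=np.linalg.norm(n)
        if l<1e-9: continue
        m=abs((P-a)@n/l)<th
        if best is None or m.sum()>best.sum(): best=m
    Q=P[best];c0=Q.mean(0);n=np.linalg.svd(Q-c0,full_matrices=False)[2][2];n*=np.sign(n[2])
    return c0,n,best
E
python3 - <<'E'
from h import *
import pickle
D=pickle.load(open('d0.pkl','rb'));c=D['top'];W=world(c);px=c['pixels'].astype(int)
print('mat z',np.median(W[250:280,100:140,2][c['depth'][250:280,100:140]>0]))
def box(n,x0,x1,y0,y1,zlo,col=None):
    s=np.s_[y0:y1,x0:x1];P=W[s].reshape(-1,3);k=px[s].reshape(-1,3)
    m=(P[:,2]>zlo)&(c['depth'][s].ravel()>0)
    if col is not None:m&=col(k)
    P=P[m];r=cv2.minAreaRect((P[:,:2]*1000).astype(np.float32))
    print(n,m.sum(),np.round(r[0],1),np.round(r[1],1),round(r[2],1),'z',np.percentile(P[:,2],[5,50,95]).round(4));return P
box('bin',350,440,180,262,.05)
box('gauge',282,312,210,250,.04)
box('relay',150,186,255,296,.015)
box('level',70,144,150,218,.095)
P=box('tilt',140,206,160,236,.06,lambda k:k.max(1)<70)
c0,n,m=plane(P);print('face',c0,n,m.mean(),np.degrees(np.arccos(n[2])),'slope dir',np.degrees(np.arctan2(-n[1],-n[0])))
s=np.s_[160:236,140:206];Q=W[s].reshape(-1,3);k=px[s].reshape(-1,3);h=(Q-c0)@n
for nm,a,b in(('fin',145,161),('chip',178,193)):
    u=np.tile(np.arange(140,206),76);v=np.repeat(np.arange(160,236),66)
    mm=(u>=a)&(u<b)&(v>180)&(v<205)&(h>.006)
    r=cv2.minAreaRect((Q[mm][:,:2]*1000).astype(np.float32));print(nm,mm.sum(),r,Q[mm].mean(0),np.percentile(h[mm],[50,95]))
w=D['wrist'];cv2.imwrite('pics/w0.png',w['pixels'][:,:,::-1]);o,R=obs();print(R)
E
```

```text
mat z 0.0035141518922526815
bin 931 [ 491.4 -358.8] [140.3 141.9] 1.9 z [0.0526 0.0696 0.0743]
gauge 344 [ 488.7 -134.6] [51.9 34.3] 15.7 z [0.0513 0.0549 0.0574]
relay 523 [405.6 174.9] [46.4 58.1] 68.1 z [0.0191 0.0279 0.0316]
level 2954 [615.7 272.6] [156.8 121.3] 74.2 z [0.0988 0.1023 0.1052]
tilt 2597 [571.5 146.3] [120.2 115.7] 73.8 z [0.0875 0.0995 0.1148]
face [0.57056226 0.14613266 0.10101498] [-0.2305908   0.06593402  0.97081439] 0.7046592221794378 13.876628193397778 slope dir -15.957094849743667
fin 134 ((510.9442138671875, 69.24858856201172), (289.8240966796875, 30.300064086914062), 54.02231216430664) [0.58667714 0.17514036 0.12485223] [0.01719895 0.02086912]
chip 116 ((504.95697021484375, 33.683319091796875), (231.92337036132812, 28.849700927734375), 45.62826156616211) [0.57288934 0.10387699 0.14034058] [0.01592978 0.02110347]
[[-9.59146152e-01  2.82910350e-01 -6.26451343e-04]
 [ 2.82910925e-01  9.59145427e-01 -1.20727005e-03]
 [ 2.59308748e-04 -1.33517835e-03 -9.99999075e-01]]
```

View pics/w0.png

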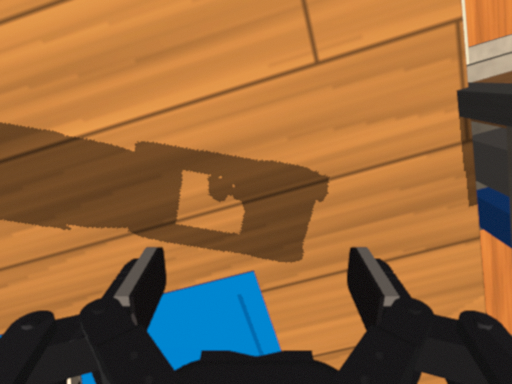

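>>> servo_tool:
  motion:
    - [[-4,-2.15,0,0,-1],[-8,-4.3,0,0,-1],[-12,-6.45,0,0,-1],[-16,-8.6,0,0,-1],[-20,-10.75,0,0,-1]]

```text
time_s: 0.65
eef_pos: [0.3249, 0.3904, 0.2561]
eef_rot: [-0.0, 0.143, 0.99, -0.0]
wrist_force: [1.3, -0.7, 0.5]
opening: 1.0
grasp_force: 0.0
```

>>> servo_tool:
  motion:
    - [[-4,-2.15,0,0,-1],[-8,-4.3,0,0,-1],[-12,-6.45,0,0,-1],[-16,-8.6,0,0,-1],[-20,-10.75,0,0,-1]]

```text
time_s: 1.15
eef_pos: [0.4864, 0.2306, 0.2562]
eef_rot: [-0.0, 0.143, 0.99, 0.0]
wrist_force: [0.3, 0.2, -0.0]
opening: 0.998
grasp_force: 0.0
```

>>> servo_tool:
  motion:
    - [[-4,-2.15,0,0,-1],[-8,-4.3,0,0,-1],[-11,-5.9,0,0,-1],[-11,-5.9,0,0,-1],[-11,-5.9,0,0,-1]]

```text
time_s: 1.65
eef_pos: [0.5742, 0.1439, 0.2556]
eef_rot: [-0.001, 0.144, 0.99, 0.0]
wrist_force: [0.1, -0.0, -0.0]
opening: 1.002
grasp_force: 0.0
```

Run:
```python
from h import *
import pickle
o,R=obs();c=ctrl.camera('wrist');p=o['eef_pos'];print(o['time_s'],p,R.round(4),np.abs(o['dq']).max())
pickle.dump((c,p,R),open('w1.pkl','wb'))
cv2.imwrite('pics/w1.png',c['pixels'][:,:,::-1])
W=world(c,(p,R));k=c['pixels'].max(2)
m=(k<75)&(W[...,2]>.06)&(W[...,2]<.15)&(c['depth']>0.1)
xy=np.hypot(W[...,0]-.571,W[...,1]-.146);m&=xy<.058
c0,n,b=plane(W[m]);print('face',c0,n,b.mean(),np.degrees(np.arccos(n[2])),np.degrees(np.arctan2(-n[1],-n[0])))
h=(W-c0)@n;mm=((xy<.07)&(h>.006)&(h<.03)&(c['depth']>0.1)).astype(np.uint8)
N,L,S,_=cv2.connectedComponentsWithStats(mm)
for i in range(1,N):
    if S[i,4]>150:
        Q=W[L==i];q=Q
        r=cv2.minAreaRect((q[:,:2]*1000).astype(np.float32));print(S[i],np.round(r[0],1),np.round(r[1],1),round(r[2],1),Q.mean(0).round(4),np.percentile(h[L==i],[10,50,90]).round(4))
```

```text
1.65 [0.57418372 0.14390983 0.25555419] [[-9.587e-01  2.845e-01 -1.600e-03]
 [ 2.845e-01  9.587e-01  3.000e-04]
 [ 1.600e-03 -2.000e-04 -1.000e+00]] 0.032341306965912316
face [0.57225165 0.1474009  0.10030522] [-0.2436414   0.06326694  0.96779965] 0.8773384353741497 14.57941966272496 -14.556632588132327
[287 168  27  32 786] [587.5 179. ] [20.2 28.4] 72.5 [0.5871 0.1791 0.1171] [0.0071 0.0176 0.0199]
[206 176  26  36 740] [576.  110.7] [18.5 25.6] 64.6 [0.5758 0.1108 0.1199] [0.011  0.0179 0.0203]
```

View pics/w1.png

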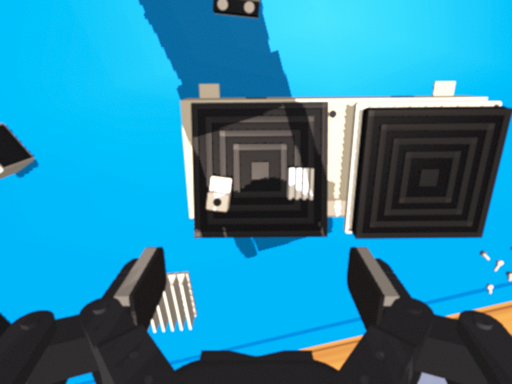

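The wrist view shows the fin offcut at (301,183) with its fins along the chassis x, the chip at (219,193), and the face centre near (260,170). The tool yaw already matches the chassis. I'll locate the chip's tall half and its axes.

```bash
cat >> h.py <<'E'
def go(p,R,tgt,yaw=None):
    "tool-axis shift cm and twist deg; yaw = world heading of tool y"
    d=R.T@(np.array(tgt)-p)*100; t=0
    if yaw is not None:
        t=-(yaw-np.degrees(np.arctan2(R[1,1],R[0,1])));t=(t+90)%180-90
    print('go',d.round(2),'twist',round(t,1))
E
python3 - <<'E'
from h import *
import pickle
c,p,R=pickle.load(open('w1.pkl','rb'));W=world(c,(p,R));c0=np.array([.57225,.1474,.1003]);n=np.array([-.2436,.0633,.9678]);h=(W-c0)@n
for nm,x,y in(('fin',.5875,.179),('chip',.576,.1107)):
    near=(np.hypot(W[...,0]-x,W[...,1]-y)<.025)
    for a,b in((.006,.013),(.014,.022),(.006,.022)):
        m=near&(h>a)&(h<b);Q=W[m];r=cv2.minAreaRect((Q[:,:2]*1000).astype(np.float32));print(nm,a,len(Q),Q.mean(0).round(4),np.round(r[0],1),np.round(r[1],1),round(r[2],1))
# face outline: black region centre via pan corners
cr=c['pixels'].max(2);m=((cr<110)&(abs(h)<.006)&(np.hypot(W[...,0]-.572,W[...,1]-.147)<.095)&((W-c0)@np.array([.2588,.9659,0])<.069)).astype(np.uint8)
m=cv2.morphologyEx(m,cv2.MORPH_CLOSE,np.ones((25,25)))
Q=W[(m>0)&(abs(h)<.006)];r=cv2.minAreaRect((Q[:,:2]*1000).astype(np.float32));print('face rect',r,Q[:,2].mean())
go(p,R,[.587,.178,.18],72.5);go(p,R,[.576,.1107,.18],64.6)
E
```

```text
fin 0.006 301 [0.5885 0.1789 0.111 ] [588.2 178.1] [19.1 26.6] 71.7
fin 0.014 464 [0.5861 0.1795 0.1211] [586.5 179.3] [20.2 26.3] 72.3
fin 0.006 786 [0.5871 0.1791 0.1171] [587.5 179. ] [20.2 28.4] 72.5
chip 0.006 335 [0.5707 0.1135 0.114 ] [576.1 110.6] [18.1 25.8] 66.0
chip 0.014 393 [0.5803 0.1086 0.125 ] [580.8 108.2] [18.1 14.7] 65.0
chip 0.006 740 [0.5758 0.1108 0.1199] [576.  110.7] [18.5 25.6] 64.6
face rect ((571.4378051757812, 148.52230834960938), (118.93956756591797, 116.28112030029297), 74.56011962890625) 0.09994072348545488
go [-0.27  3.63  7.55] twist 1.0
go [-1.13 -3.13  7.55] twist 8.9
```

>>> servo_tool:
  motion:
    - [[-0.25,3.6,2,1,-1],[-0.25,3.6,6,1,-1],[-0.25,3.6,9.5,1,-1],[-0.25,3.6,12,1,-1],[-0.25,3.6,12.4,1,-0.3]]

```text
time_s: 2.2
eef_pos: [0.5831, 0.1795, 0.1285]
eef_rot: [-0.004, 0.15, 0.989, -0.001]
wrist_force: [-0.3, 0.0, -0.2]
opening: 0.856
grasp_force: 0.0
```

>>> servo_tool:
  motion:
    - [[0,0,0,0,0.3],[0,0,0,0,1],[0,0,0,0,1],[0,0,0,0,1],[0,0,0,0,1]]

```text
time_s: 2.7
eef_pos: [0.588, 0.1785, 0.1342]
eef_rot: [0.002, 0.152, 0.988, 0.001]
wrist_force: [-0.9, 1.4, 5.7]
opening: 0.218
grasp_force: 62.5
```

>>> servo_tool:
  motion:
    - [[0,0,-1.5,0,1],[0,0,-5,0,1],[-0.3,-4,-8,0,1],[-0.9,-8.9,-8,0,1],[-1.5,-13.8,-8,0,1]]

```text
time_s: 3.2
eef_pos: [0.5603, 0.041, 0.2149]
eef_rot: [0.002, 0.151, 0.989, -0.0]
wrist_force: [0.5, -0.6, -0.6]
opening: 0.217
grasp_force: 61.9
```

>>> servo_tool:
  motion:
    - [[-0.6,-4.9,0,0,1],[-1.2,-9.8,0,0,1],[-1.8,-14.7,0,0,1],[-2.4,-19.6,0,0,1],[-3,-24.5,0,0,1]]

```text
time_s: 3.7
eef_pos: [0.5144, -0.2027, 0.2135]
eef_rot: [0.0, 0.152, 0.988, -0.0]
wrist_force: [0.9, -0.4, 0.8]
opening: 0.21
grasp_force: 61.9
```

>>> servo_tool:
  motion:
    - [[-0.6,-4.9,0,0,1],[-1.2,-9.8,0,0,1],[-1.9,-14,0,0,1],[-2.4,-15.8,4,0,1],[-2.4,-15.8,8,0,1]]

```text
time_s: 4.2
eef_pos: [0.4908, -0.3634, 0.134]
eef_rot: [0.002, 0.153, 0.988, -0.002]
wrist_force: [0.1, -0.0, -0.9]
opening: 0.214
grasp_force: 61.9
```

>>> servo_tool:
  motion:
    - [[0,0.3,3,0,1],[0,0.3,3.5,0,0.3],[0,0.3,3.5,0,0.2],[0,0.3,3.5,0,0.2],[0,0.3,0,0,0.2]]

```text
time_s: 4.7
eef_pos: [0.4901, -0.3541, 0.1305]
eef_rot: [-0.002, 0.151, 0.988, 0.002]
wrist_force: [0.0, -0.4, -0.1]
opening: 0.404
grasp_force: 0.0
```

>>> servo_tool:
  motion:
    - [[0,0,-4,0,0.2],[0,0,-8,0,-0.2],[0.6,4.5,-9,4,-0.5],[1.2,9.3,-9,8,-1],[1.8,14.2,-9,8,-1]]

```text
time_s: 5.2
eef_pos: [0.5182, -0.2144, 0.2263]
eef_rot: [0.003, 0.222, 0.975, -0.001]
wrist_force: [1.3, 0.8, 0.5]
opening: 1.005
grasp_force: 0.0
```

Run:
```python
from h import *
o,R=obs();c=ctrl.camera('top');cv2.imwrite('pics/t2.png',c['pixels'][130:280,90:450,::-1])
print(o['time_s'],o['eef_pos'],R.round(3));go(o['eef_pos'],R,[.579,.1095,.134],64.8)
```

```text
5.2 [ 0.51816719 -0.21440182  0.22626084] [[-0.902  0.432  0.005]
 [ 0.432  0.902 -0.004]
 [-0.007 -0.001 -1.   ]]
go [ 8.58 31.85  9.14] twist -0.4
```

View pics/t2.png

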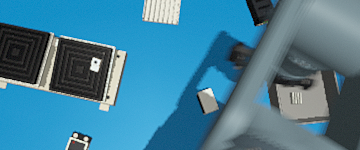

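The fin offcut is in the bin (crop 297,98) and the chip is still on the face (95,64).

>>> servo_tool:
  motion:
    - [[1.2,4.6,0,0,-1],[2.4,9.2,0,0,-1],[3.6,13.8,0,0,-1],[4.8,18.4,0,0,-1],[6,23,0,0,-1]]

```text
time_s: 5.75
eef_pos: [0.5627, 0.0204, 0.2253]
eef_rot: [0.002, 0.22, 0.976, 0.0]
wrist_force: [0.7, -0.0, 0.4]
opening: 0.999
grasp_force: 0.0
```

>>> servo_tool:
  motion:
    - [[1.2,4.6,0,0,-1],[2.3,8.3,1,0,-1],[2.5,8.8,5,0,-1],[2.5,8.8,8,0,-1],[2.5,8.8,8,0,-0.5]]

```text
time_s: 6.25
eef_pos: [0.5745, 0.1095, 0.14]
eef_rot: [-0.003, 0.219, 0.976, -0.001]
wrist_force: [0.1, 0.8, -0.0]
opening: 0.859
grasp_force: 0.0
```

Run:
```python
from h import *
o,R=obs()
print(o['time_s'],o['eef_pos'],o['wrist_force']);go(o['eef_pos'],R,[.579,.1095,.134],64.8)
```

```text
6.25 [0.57452277 0.10952353 0.14002075] [ 0.0630898   0.79816275 -0.00828077]
go [-0.41  0.19  0.6 ] twist -0.1
```

>>> servo_tool:
  motion:
    - [[-0.1,0.1,0.5,0,0],[-0.1,0.1,1,0,0.3],[-0.1,0.1,1,0,1],[-0.1,0.1,1,0,1],[-0.1,0.1,1,0,1]]

```text
time_s: 6.75
eef_pos: [0.5794, 0.1094, 0.1342]
eef_rot: [0.002, 0.22, 0.975, 0.001]
wrist_force: [0.9, 2.6, 5.3]
opening: 0.193
grasp_force: 60.4
```

>>> servo_tool:
  motion:
    - [[0,0,0,0,1],[0,0,-1.5,0,1],[0,0,-5,0,1],[-0.3,-4,-8,0,1],[-1.5,-8.6,-9,0,1]]

```text
time_s: 7.25
eef_pos: [0.5557, 0.0255, 0.2269]
eef_rot: [0.003, 0.218, 0.976, 0.0]
wrist_force: [1.1, -1.4, -0.9]
opening: 0.194
grasp_force: 59.1
```

Run:
```python
from h import *
o,R=obs()
print(o['time_s'],o['eef_pos'],o['wrist_force']);go(o['eef_pos'],R,[.491,-.352,.1],64.8)
```

```text
7.25 [0.55571055 0.0254532  0.22688768] [ 1.05909806 -1.37394248 -0.88426311]
go [-10.16 -36.92  12.69] twist -0.0
```

>>> servo_tool:
  motion:
    - [[-1.3,-4.7,0,0,1],[-2.6,-9.4,0,0,1],[-3.9,-14.1,0,0,1],[-5.2,-18.8,0,0,1],[-6.5,-23.5,0,0,1]]

```text
time_s: 7.75
eef_pos: [0.5116, -0.217, 0.2235]
eef_rot: [0.0, 0.22, 0.975, -0.0]
wrist_force: [0.5, -0.1, -0.0]
opening: 0.196
grasp_force: 59.1
```

>>> servo_tool:
  motion:
    - [[-1.3,-4.7,0,-4,1],[-2.6,-9.4,0,-8,1],[-3.6,-13.2,4,-8,1],[-3.6,-13.2,8,-8,1],[-3.6,-13.2,11,-8,1]]

```text
time_s: 8.25
eef_pos: [0.4866, -0.351, 0.1106]
eef_rot: [-0.001, 0.153, 0.988, 0.0]
wrist_force: [0.4, 0.5, -0.3]
opening: 0.19
grasp_force: 59.2
```

>>> servo_tool:
  motion:
    - [[0,0,1.2,0,1],[0,0,1.2,0,0.3],[0,0,1.2,0,0.2],[0,0,1.2,0,0.2],[0,0,-3,0,0.2]]

```text
time_s: 8.75
eef_pos: [0.4862, -0.347, 0.139]
eef_rot: [-0.003, 0.151, 0.988, 0.003]
wrist_force: [-0.8, 0.2, -1.1]
opening: 0.402
grasp_force: 0.0
```

>>> servo_tool:
  motion:
    - [[0,0,-4.5,0,0],[0.2,2,-8,0,-0.4],[0.6,6.5,-10,0,-1],[0.6,7.4,-10,0,-1],[0.6,7.4,-10,0,-1]]

```text
time_s: 9.25
eef_pos: [0.5058, -0.276, 0.2446]
eef_rot: [0.002, 0.15, 0.989, -0.001]
wrist_force: [-0.3, 0.3, 0.0]
opening: 1.0
grasp_force: 0.0
```

Run:
```python
from h import *
o,R=obs();c=ctrl.camera('wrist');p=o['eef_pos'];cv2.imwrite('pics/w3.png',c['pixels'][:,:,::-1])
print(o['time_s'],p,R.round(3))
W=world(c,(p,R));near=np.hypot(W[...,0]-.489,W[...,1]+.135)<.05
for a in(.03,.048):
    Q=W[near&(W[...,2]>a)&(W[...,2]<.07)]
    print(len(Q))
    if len(Q)>50: print(cv2.minAreaRect((Q[:,:2]*1000).astype(np.float32)),np.percentile(Q[:,2],[5,50,95]))
t=ctrl.camera('top');cv2.imwrite('pics/t3.png',t['pixels'][130:280,90:450,::-1])
```

```text
9.25 [ 0.50581546 -0.27604244  0.24459982] [[-0.955  0.297  0.003]
 [ 0.297  0.955 -0.003]
 [-0.004 -0.002 -1.   ]]
2502
((487.9573974609375, -134.59884643554688), (52.10395431518555, 35.48118209838867), 16.025299072265625) [0.03715874 0.05433933 0.05567519]
2119
((487.8042907714844, -134.09986877441406), (51.976993560791016, 34.12714767456055), 15.484148025512695) [0.05173776 0.05452957 0.05573747]
```

View pics/w3.png

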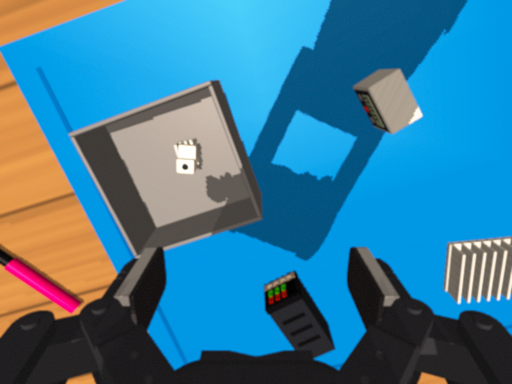

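The wrist view shows both bits in the bin, at about (187,157). The gauge is at (390,100), with its display on the side facing the bin. Next I'll grip it across the 33 mm.

Run:
```python
from h import *
o,R=obs();go(o['eef_pos'],R,[.488,-.1345,.043],105.5)
```

```text
go [ 5.85 13.15 19.92] twist -32.9
```

>>> servo_tool:
  motion:
    - [[1.5,3.3,1,-8,-1],[3,6.6,3,-16,-1],[4.5,9.9,6,-24,-1],[5.8,13.1,9,-32,-1],[5.8,13.1,12,-33,-1]]

```text
time_s: 9.85
eef_pos: [0.487, -0.132, 0.12]
eef_rot: [-0.001, -0.138, 0.99, 0.001]
wrist_force: [-0.3, -0.8, -0.2]
opening: 1.001
grasp_force: 0.0
```

>>> servo_tool:
  motion:
    - [[0,0,3,0,-1],[0,0,6,0,-0.7],[0,0,7,0,-0.5],[0,0,7,0,-0.3],[0,0,7,0,-0.3]]

```text
time_s: 10.35
eef_pos: [0.4891, -0.1356, 0.0529]
eef_rot: [0.0, -0.135, 0.991, -0.0]
wrist_force: [0.4, -0.2, -0.1]
opening: 0.652
grasp_force: 0.0
```

Run:
```python
from h import *
o,R=obs();print(o);go(o['eef_pos'],R,[.488,-.1345,.043],105.5)
```

```text
{'time_s': 10.35, 'q': array([-5.04753668e-01,  3.22107477e-01,  1.90671027e+00, -1.07360003e-04,
        9.12242722e-01, -2.34645732e+00]), 'dq': array([ 0.00599901, -0.02506642, -0.0097136 ,  0.00040017, -0.00274472,
       -0.00012013]), 'joint_efforts': array([-2.85930833e-02, -4.07944357e+01, -2.47620642e+01, -5.61695822e-03,
        4.66685439e-02, -3.43486856e-03]), 'eef_pos': array([ 0.48905459, -0.13564336,  0.05287185]), 'eef_rot': array([ 1.88034169e-04, -1.35072364e-01,  9.90835700e-01, -1.93008626e-04]), 'wrist_force': array([ 0.36528303, -0.1967994 , -0.14296919]), 'torque': array([-0.04454071, -0.01962101,  0.01359126]), 'grasp_force': 0.0, 'opening': 0.6516015249562684}
go [0.07 0.14 0.99] twist 0.0
```

>>> servo_tool:
  motion:
    - [[0,0.1,1,0,-0.1],[0,0.1,1,0,0.1],[0,0.1,1,0,0.5],[0,0.1,1,0,1],[0,0.1,1,0,1]]

```text
time_s: 10.85
eef_pos: [0.4885, -0.1339, 0.0426]
eef_rot: [0.0, -0.135, 0.991, -0.0]
wrist_force: [-0.1, 1.2, 0.1]
opening: 0.379
grasp_force: 59.7
```

>>> servo_tool:
  motion:
    - [[0,0,0,0,1],[0,0,-2,0,1],[0,0,-7,0,1],[0,0,-12,8,1],[0,0,-16,16,1]]

```text
time_s: 11.35
eef_pos: [0.4886, -0.1339, 0.2049]
eef_rot: [0.001, 0.007, 1.0, -0.0]
wrist_force: [1.0, -0.2, -1.2]
opening: 0.384
grasp_force: 59.8
```

Run:
```python
from h import *
o,R=obs();print(o['time_s'],o['eef_pos'],o['wrist_force'],o['opening'],o['grasp_force']);go(o['eef_pos'],R,[.5714,.148,.20],74.7)
```

```text
11.35 [ 0.48860327 -0.13391899  0.20493319] [ 0.96961721 -0.18407494 -1.20233897] 0.38376386475494445 59.77416515350342
go [-7.91 28.3   0.48] twist 14.6
```

>>> servo_tool:
  motion:
    - [[-1.1,4.7,0,4,1],[-2.2,9.4,0,8,1],[-3.3,14.1,0,12,1],[-4.4,18.8,0,14.6,1],[-5.5,23.5,0,14.6,1]]

```text
time_s: 11.85
eef_pos: [0.5451, 0.1027, 0.2023]
eef_rot: [0.0, 0.132, 0.991, -0.0]
wrist_force: [2.0, 0.2, -0.5]
opening: 0.379
grasp_force: 59.9
```

>>> servo_tool:
  motion:
    - [[-0.2,3,0,0,1],[-0.2,5.2,0,0,1],[-0.2,5.2,2,0,1],[-0.2,5.2,4,0,1],[-0.2,5.2,4,0,1]]

```text
time_s: 12.35
eef_pos: [0.5581, 0.1506, 0.159]
eef_rot: [-0.003, 0.131, 0.991, -0.001]
wrist_force: [-0.4, -0.2, -1.4]
opening: 0.381
grasp_force: 59.9
```

Run:
```python
from h import *
c=ctrl.camera('scene');o,R=obs();print(o['time_s'],o['eef_pos'],o['wrist_force'],o['opening'],o['grasp_force']);go(o['eef_pos'],R,[.563,.150,.144],74.7)
cv2.imwrite('pics/s4.png',cv2.resize(c['pixels'][170:320,270:470,::-1],(800,600)))
```

```text
12.4 [0.55912927 0.15049426 0.16071018] [ 0.84928051  0.31664319 -1.40691481] 0.38002069419587925 59.93955373764038
go [-0.39  0.05  1.67] twist 0.3
```

View pics/s4.png

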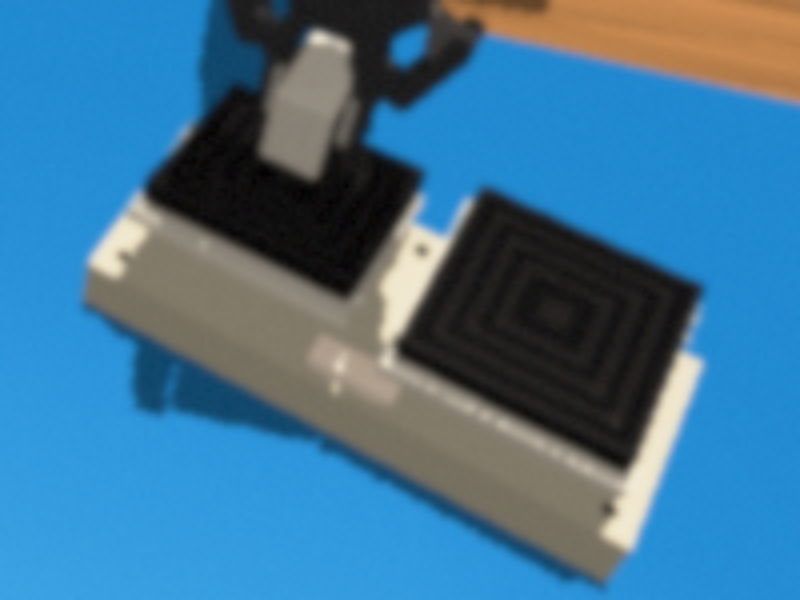

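The gauge is held upright over the tilted face, around (310,110) in the crop. I'll lower it gently.

>>> servo_tool:
  motion:
    - [[0,0,0.4,0.3,1],[0,0,0.8,0.3,1],[0,0,1.2,0.3,1],[0,0,1.5,0.3,1],[0,0,1.5,0.3,1]]

```text
time_s: 12.9
eef_pos: [0.5603, 0.1503, 0.1469]
eef_rot: [-0.0, 0.133, 0.991, -0.0]
wrist_force: [-0.2, 0.8, -0.4]
opening: 0.378
grasp_force: 59.9
```

>>> servo_tool:
  motion:
    - [[0,0,0.1,0,1],[0,0,0.2,0,1],[0,0,0.3,0,1],[0,0,0.3,0,1],[0,0,0.3,0,1]]

```text
time_s: 13.4
eef_pos: [0.5608, 0.1505, 0.1449]
eef_rot: [0.0, 0.133, 0.991, 0.0]
wrist_force: [-1.5, -0.4, 4.5]
opening: 0.379
grasp_force: 60.4
```

>>> servo_tool:
  motion:
    - [[0,0,-0.7,0,1],[-1,0.05,-0.7,0,1],[-1,0.05,-0.5,0,1],[-1,0.05,-0.3,0,1],[-1,0.05,-0.3,0,1]]

```text
time_s: 13.9
eef_pos: [0.571, 0.1481, 0.1476]
eef_rot: [0.001, 0.133, 0.991, -0.0]
wrist_force: [-0.5, -1.2, 4.4]
opening: 0.376
grasp_force: 60.6
```

>>> servo_tool:
  motion:
    - [[0,0,0,0,1],[0,0,0.1,0,1],[0,0,0.1,0,1],[0,0,0.1,0,1]]

```text
time_s: 14.3
eef_pos: [0.571, 0.1481, 0.1471]
eef_rot: [0.001, 0.133, 0.991, -0.0]
wrist_force: [0.7, -1.4, 6.6]
opening: 0.38
grasp_force: 60.7
```

>>> servo_tool:
  motion:
    - [[0,0,-0.1,0,1],[0,0,-0.1,0,0.15],[0,0,-0.1,0,0.08],[0,0,-0.1,0,0.08],[0,0,-0.1,0,0.08]]

```text
time_s: 14.8
eef_pos: [0.5699, 0.1483, 0.1468]
eef_rot: [-0.001, 0.133, 0.991, -0.0]
wrist_force: [-1.1, 0.4, 0.2]
opening: 0.46
grasp_force: 0.0
```

>>> servo_tool:
  motion:
    - [[0,0,0,0,0.08],[0,0,0,0,0.08],[0,0,0,0,0.08]]

```text
time_s: 15.1
eef_pos: [0.5703, 0.1483, 0.1472]
eef_rot: [-0.0, 0.133, 0.991, 0.0]
wrist_force: [-0.4, 0.2, -0.1]
opening: 0.46
grasp_force: 0.0
```

Run:
```python
from h import *
c=ctrl.camera('scene');o,R=obs();print(o['time_s'],o['eef_pos'],o['wrist_force'],o['opening'],o['grasp_force'])
w=ctrl.camera('wrist')
a=cv2.resize(c['pixels'][170:290,280:400,::-1],(480,480));b=w['pixels'][:,100:400,::-1];b=cv2.resize(b,(375,480))[:,:320]
cv2.imwrite('pics/s5.png',np.hstack([a,b]))
```

```text
15.15 [0.57029332 0.14826463 0.14726041] [-0.43786973 -0.92337512 -0.18451966] 0.45848805067022663 0.0
```

View pics/s5.png

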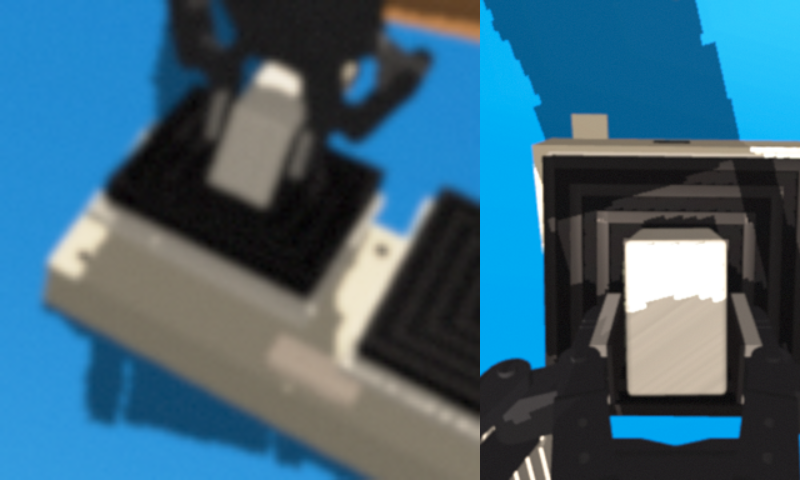

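The gauge stands free between the open pads, its top at about (675,315), and looks flush on the face. I'll measure its top plane and centre.

```bash
cat > m.py <<'E'
from h import *
o,R=obs();p=o['eef_pos'];w=ctrl.camera('wrist');W=world(w,(p,R));d=w['depth']
n=np.array([-.2436,.0633,.9678]);f=np.array([.5714,.1485,.1])
h=(W-f)@n;near=(np.hypot(W[...,0]-.56,W[...,1]-.15)<.05)&(h>.042)&(h<.062)&(w['pixels'].max(2)>95)&(d>.05)
m=cv2.morphologyEx(near.astype(np.uint8),cv2.MORPH_OPEN,np.ones((5,5)));N,L,S,_=cv2.connectedComponentsWithStats(m);i=1+S[1:,4].argmax()
Q=W[L==i];c0,nn,b=plane(Q,th=.0015);Q=Q[b]
print(o['time_s'],p.round(4),o['wrist_force'].round(1),o['torque'].round(2),'grip',o['grasp_force'])
print('top',len(Q),b.mean().round(2),nn.round(4),'tilt',np.degrees(np.arccos(nn[2])).round(2),'dir',np.degrees(np.arctan2(-nn[1],-nn[0])).round(1))
ex=np.cross([0.2639,.9645,0],nn);ex/=np.linalg.norm(ex);ey=np.cross(nn,ex)
r=cv2.minAreaRect((np.c_[(Q-c0)@ex,(Q-c0)@ey]*1000).astype(np.float32));print('rect (x upslope)',np.round(r[0],1),np.round(r[1],1),round(r[2],2))
ctr=c0+(ex*r[0][0]+ey*r[0][1])/1000;b0=ctr-.052*nn;print('base centre',b0.round(4),'in face axes mm',((b0-f)@np.c_[ex,ey,nn]*1000).round(1))
fm=(w['pixels'].max(2)<75)&(abs(h)<.012)&(np.hypot(W[...,0]-f[0],W[...,1]-f[1])<.055)&(d>.1)
if fm.sum()>200:
    c1,n1,b1=plane(W[fm]);print('face',fm.sum(),n1.round(4),'tilt',np.degrees(np.arccos(n1[2])).round(2),np.degrees(np.arctan2(-n1[1],-n1[0])).round(1),'h',((c1-f)@n1).round(4))
E
python3 m.py
```

```text
15.2 [0.5703 0.1483 0.1473] [-0.4 -0.1 -0.5] [-0.   -0.   -0.04] grip 0.0
top 9566 0.95 [-0.2375  0.0639  0.9693] tilt 14.24 dir -15.1
rect (x upslope) [0.6 0.1] [52.1 32.8] 0.47
base centre [0.5692 0.1492 0.1011] in face axes mm [-1.9  0.1  1.6]
face 11713 [-0.2417  0.0623  0.9683] tilt 14.46 -14.5 h 0.0002
```

Flush at 14.2° (face 14.5°) and centred to about 2 mm. I'll regrip slightly lower and then press.

>>> servo_tool:
  motion:
    - [[0.4,0,0.3,0,0.08],[0.4,0,0.6,0,0.08],[0.4,0,0.6,0,0.15],[0.4,0,0.6,0,0.22],[0.4,0,0.6,0,0.3]]

```text
time_s: 15.75
eef_pos: [0.5664, 0.1494, 0.1413]
eef_rot: [-0.0, 0.133, 0.991, 0.0]
wrist_force: [-0.1, 0.4, -0.9]
opening: 0.377
grasp_force: 59.4
```

>>> servo_tool:
  motion:
    - [[0,0,0,0,0.5],[0,0,0,0,1],[0,0,0,0,1],[0,0,0,0,1]]

```text
time_s: 16.15
eef_pos: [0.5664, 0.1493, 0.1413]
eef_rot: [-0.0, 0.133, 0.991, 0.0]
wrist_force: [-0.4, 0.5, 0.8]
opening: 0.379
grasp_force: 59.4
```

>>> servo_tool:
  motion:
    - [[0,0,0.1,0,1],[0,0,0.2,0,1],[0,0,0.2,0,1],[0,0,0.2,0,1]]

```text
time_s: 16.55
eef_pos: [0.5667, 0.1493, 0.1401]
eef_rot: [0.0, 0.133, 0.991, -0.0]
wrist_force: [-1.7, 0.2, 6.7]
opening: 0.379
grasp_force: 60.2
```

```bash
python3 m.py
```

```text
16.55 [0.5667 0.1493 0.1401] [-1.7  0.2  6.7] [-0.15  0.53 -0.01] grip 60.18512785434723
top 10316 0.95 [-0.2385  0.0663  0.9689] tilt 14.33 dir -15.5
rect (x upslope) [0.5 0. ] [32.8 52. ] 89.63
base centre [0.5695 0.1489 0.0999] in face axes mm [-1.9 -0.1  0.4]
face 11231 [-0.2475  0.0671  0.9666] tilt 14.86 -15.2 h -0.001
```

>>> servo_tool:
  motion:
    - [[-0.03,0,0.1,0,1],[-0.05,0,0.2,0,1],[-0.08,0,0.3,0,1],[-0.08,0,0.3,0,1],[-0.08,0,0.3,0,1]]

```text
time_s: 17.1
eef_pos: [0.5673, 0.1491, 0.1378]
eef_rot: [0.0, 0.133, 0.991, -0.0]
wrist_force: [-5.0, -0.1, 11.8]
opening: 0.373
grasp_force: 60.9
```

```bash
python3 m.py
```

```text
17.1 [0.5673 0.1491 0.1378] [-5.  -0.1 11.8] [-0.2   1.05 -0.14] grip 60.87495803833008
top 10285 0.95 [-0.2368  0.0641  0.9694] tilt 14.2 dir -15.1
rect (x upslope) [ 0.6 -0. ] [32.9 52. ] 89.84
base centre [0.57   0.1488 0.0976] in face axes mm [-1.9 -0.1 -2. ]
face 11356 [-0.2501  0.0743  0.9654] tilt 15.13 -16.6 h -0.0033
```

>>> servo_tool:
  motion:
    - [[0,0,0,0,1],[0,0,0,0,1],[0,0,0,0,1],[0,0,0,0,1],[0,0,0,0,1]]

```text
time_s: 17.65
eef_pos: [0.5673, 0.1491, 0.1378]
eef_rot: [0.0, 0.133, 0.991, -0.0]
wrist_force: [-6.3, -0.6, 11.9]
opening: 0.377
grasp_force: 60.9
```

Run:
```python
from h import *
o,R=obs();print(o['time_s'],o['eef_pos'],o['wrist_force'],abs(o['dq']).max());print(ctrl.hand_in())
```

```text
17.65 [0.56730256 0.14913152 0.13778524] [-6.2870327  -0.59181007 11.94197497] 0.002036682736223756
the job is handed in; nothing more can be done
None
```

I put both bits of debris in the scrap bin and handed the job in at 17.65 s with the gauge held steady on the tilted face: about 2 mm from its centre, square to the slope, pressed with about 14 N, and reading about 14.2° by camera (the face itself measured 14.5° before pressing).

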